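# Draw the tally clipboard from under the exhibit stack

### The arm

A 6-joint arm with a two-finger parallel gripper is mounted at the origin on the work surface. World frame = base frame: x ahead of the robot, y to its left, z up, the work surface at z = 0. Lengths are in m, angles in rad, forces in N, time in s.
With the tool pointing down it reaches from about 0.375 to 0.925 m from the base axis. Payload 5.7 kg.
Tool frame: the origin (TCP) lies where the fingers leave the gripper's body, on its centre line; the fingertips stand 73 mm ahead of it and the grasp point (between the pads) lies 54 mm ahead of it (r.finger_overhang is the distance from the TCP to the fingertips, in m); x points along the fingers, z is the direction in which the jaws open and shut, and the axes are right-handed (so a half turn about x gives the same grasp; the last joint's range is limited). The gripper opens to 85 mm and grips with 20 to 120 N. Pads are 22 mm wide; open, the fingers measure 114 mm over their backs; the gripper's body (76 mm by 85 mm) begins 54 mm behind the grasp point. The pads swing forward as they close: fully open they stand 13 mm farther back than shut.
Start: joints at [-1.448, 0.359, 1.51, -0, 1.272, -0.115], TCP at [0.141, -0.583, 0.304] pointing down, gripper open.
Joint ranges: [-2.97, 2.97], [-1.01, 2.36], [0.21, 2.38], [-0.96, 4.11], [0.2, 2.71], [-2.98, 2.98]. Speed limits (rad/s): [2.39, 2.39, 3.14, 3.14, 3.14, 3.14].

### API

Orientations are given as a unit quaternion [w, x, y, z].
In Python, from workcell import readout, viewer, r gives the robot as it stands. The module is installed in compiled form; this text tells all that it offers.
- The arm moves only by the tool send_rows, never from a script. Its argument "deltas" is a list of rows, each an object of numbers: "dx", "dy", "dz": the shift along the tool's x, y, z in mm; "rx", "ry", "rz": the turn, a rotation vector about the tool's x, y, z in rad; "fingers": the finger opening in mm, from 0 to 85.4. A call has 1 to 8 rows; each row shifts and turns the commanded pose from where the row before left it, along the tool's axes as they then stand; what a row does not reach is not made up. A row lasts 1/12 s, in which the tool goes at most 41.7 mm and 7.16 degrees, less where a joint would pass 70% of its speed; a pose out of reach is approached as far as the arm can. A call is refused whole if a number of a shift passes 41.7 or a number of a turn 0.125, either way. A call with a gripper value outside its range is refused whole. The fingers move at their own pace and stop on an object; "squeeze" is the grip in N (left out, the last holds). Time passes only in rows, so rows that do not move let the fingers close. It gives the time, the measured TCP pose, the force and the opening at its end, in the units of the state.
- readout.get_obs(): the state, without advancing time (a new reading comes with each control period).
- viewer.snapshot(name): name is "scene" or "top"; returns a dict with "frame" (420x560x3 uint8, red, green, blue), "fx", "fy", "cx", "cy" (pixels), "D" ([k1, k2, p1, p2, k3] as OpenCV has them; the pictures are not rectified), "rvec" (rotation vector, rad) and "tvec" (3), from world to camera coordinates, as OpenCV has them. Camera axes: x right, y down, z forward; pixel columns grow to the right and rows downward; lengths in m; the calibration is good to about 2 mm. A picture is of the moment at which its call begins. There is no depth.
- r.sign_off(): hands the job in, once; it reports no verdict.
The state is a dict: "time": time; "q": joint angles; "joint_vel": joint speeds; "joint_torque": joint torques, N m; "position": TCP position; "eef_rot": TCP orientation; "force": force on the tool from outside, world axes, zero at the start; "ft_torque": the same for the moment, N m; "grip_width": finger opening in m.
Only numpy, scipy, OpenCV 4.12 (cv2) and the standard library are available. Lean on these libraries where they do the work, as an engineer would, in place of code of your own. Each camera call takes 0.05 s, during which the arm holds its last target.

### The job

At the exhibit desk the tally clipboard has been buried: a flat cardboard box stands on it inside the low steel guard, and a jar stands on the box. Take the clipboard by its clip and slide it, flat on the table, straight out through the gap in the front of the guard until the whole board lies clear in front of the guard, then let go. Go gently and touch neither box nor jar: the box must stay in the guard, flat on the table, with the jar still standing upright on it.

Things in the scene. Friction and masses are not known exactly. Their poses are not given: they have to be found in the camera images.
- clipboard: Clipboard under the box (not the like one lying free). Board 250x120x6 mm, 0.25 kg; origin: centre of underside, z up. +x end (tail) is under the box; -x end sticks out of the guard. Steel clip at x=-105, y=0 mm: foot 30x80 mm, top 12 mm above table; on it an upright plate 12 mm thick (x), 60 wide (y), top 50 mm above table. Pinch the plate along x from above, pull to -x.
- guard: Fixed floorless steel guard round the box: walls 4 mm thick, 40 high, 188x224 mm outside. Origin: its centre at table height, z up. Front is its -x side (face at x=-94 mm): two corner lips with a 150 mm gap between, centred on y=0. The clipboard, its x along the guard's within 3 degrees, passes the gap, its origin now at x about -75 mm; the lips hold the box back. The way ahead of the gap is free.
- box: Closed flat cardboard box 165 (x) x 200 (y) x 45 mm, 0.15 to 0.3 kg, inside the guard, lying on the clipboard with 3 to 12 mm of play to the lips. When the clipboard is drawn out the lips stop the box and it settles 6 mm down on the table. Origin: centre of underside, z up, +x as the guard's.
- jar: White round jar with a steel lid, 60 mm across, 100 mm high, 0.08 to 0.16 kg, standing loose on top of the box. Origin: centre of underside, z up. (A like jar stands on the table: not this one.)

How it is judged:
At the end, for the whole second after the job is handed in: Clipboard flat on the table, its origin 221 mm or more in front of the guard's centre (board clear of the guard), within 15 degrees of the guard's x axis; box flat on the table within 30 mm of the guard's centre; jar on the box within 9 degrees of upright; all at rest (x of clipboard in the frame of guard below -0.221 m and angle between the x axis of clipboard and the x axis of guard, either way round below 0.262 rad and height (world z) of clipboard below 0.01 m and angle between each of clipboard, box's own z axis and vertical below 0.1 rad and linear speed of each of clipboard, box, jar below 0.02 m/s and height (world z) of box below 0.005 m and horizontal distance between box and guard below 0.03 m and angle between jar's own z axis and vertical below 0.15 rad and z of jar in the frame of box above 0.035 m); the robot touches nothing.
It fails at once if the jar tips more than 30 degrees or falls off the box (angle between jar's own z axis and vertical above 0.52 rad or z of jar in the frame of box below 0.025 m).
It fails at once if the robot touches the box or the jar (more than 2 N) (contact force between any of the fingers, the arm and box above 2 N or contact force between any of the fingers, the arm and jar above 2 N).
It fails at once if the clipboard is lifted (origin more than 25 mm above the table) instead of slid (height (world z) of clipboard above 0.025 m).
It also fails if it takes over 38 s, if anything falls off the work surface, if the arm or the gripper's body presses on something with over 40 N, if the wrist force passes 120 N, or if a joint passes its speed limit or range.

## Working session

There is one attempt and no reset: what is moved stays moved. The work goes in short steps, Python scripts to look and compute and a tool call to move; the robot and the scene stay as the last step left them, time stands still between calls to the robot, and variables do not carry over. Pictures are saved under pics/ and viewed, and the job is handed in when it is done.

Besides the shell and the picture viewer there is one more tool, called in YAML: its name, and indented under it one key for each argument. send_rows: Moves the arm, as the interface text tells. Its arguments: {"type":"object","properties":{"deltas":{"type":"array"},"squeeze":{"type":"number"}},"required":["deltas"]}

```bash
mkdir -p pics
python3 - <<'E'
from workcell import readout, viewer, r
import cv2,json,numpy as np
for n in("scene","top"):
    s=viewer.snapshot(n); cv2.imwrite(f"pics/{n}0.png",s["frame"][:,:,::-1])
    np.savez(f"{n}0.npz",**s)
    print({k:np.round(v,4) for k,v in s.items() if k!="frame"})
print(readout.get_obs())
E
```

```text
{'fx': np.float64(442.4065), 'fy': np.float64(442.4065), 'cx': np.float64(291.0335), 'cy': np.float64(206.7202), 'D': array([-0.0782,  0.    ,  0.    ,  0.    ,  0.    ]), 'rvec': array([ 2.1278,  0.4835, -0.2526]), 'tvec': array([-0.597 , -0.0023,  0.7612])}
{'fx': np.float64(486.957), 'fy': np.float64(486.957), 'cx': np.float64(280.2755), 'cy': np.float64(211.3737), 'D': array([-0.1783,  0.    ,  0.    ,  0.    ,  0.    ]), 'rvec': array([ 2.0888, -2.1473,  0.1769]), 'tvec': array([0.1859, 0.5728, 0.6152])}
{'time': 0.1, 'q': array([-1.44812190e+00,  3.59414863e-01,  1.51131971e+00,  7.16054471e-07,
        1.27250955e+00, -1.15059228e-01]), 'joint_vel': array([-1.29943719e-04,  5.93817970e-07, -1.02187004e-03, -1.21163699e-03,
       -2.66019623e-03, -6.22933816e-04]), 'joint_torque': array([-6.52672661e-04, -5.28652310e+01, -2.79350656e+01, -2.91770939e-04,
        4.99793634e-03,  8.64634018e-07]), 'position': array([ 0.1412563 , -0.58262895,  0.30315004]), 'eef_rot': array([ 0.55535088,  0.43758965,  0.55617941, -0.43676672]), 'force': array([ 0.00294387, -0.16943041,  0.27282216]), 'ft_torque': array([ 0.05562039, -0.01867074, -0.02819973]), 'grip_width': 0.08541968319939336}
```

View pics/scene0.png

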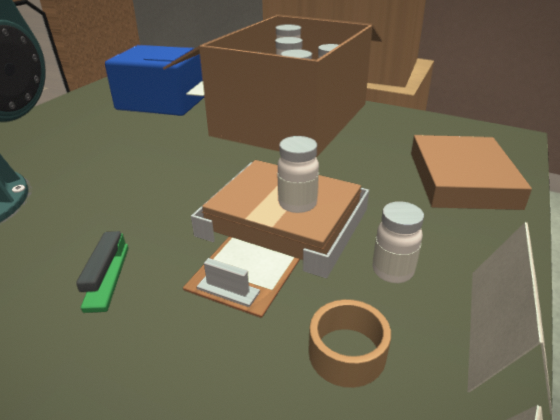

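View pics/top0.png

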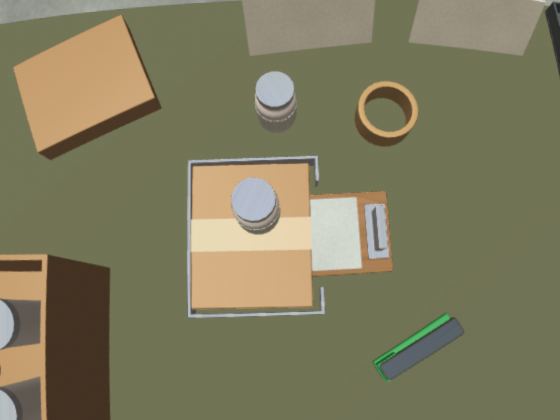

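The top view shows the guard at px (188–325, 157–317) with the box and jar (255,203) inside it. The clipboard sticks out to the right, with its clip plate near (379,230). The cup, the free jar and the knife are off the pull path. I'll zoom in to pick the points.

Run:
```python
import cv2
a=cv2.imread("pics/top0.png")[140:330,180:400]; cv2.imwrite("pics/topc.png",cv2.resize(a,None,fx=3.1,fy=3.1,interpolation=cv2.INTER_CUBIC))
a=cv2.imread("pics/scene0.png")[220:310,180:310]; cv2.imwrite("pics/scenec.png",cv2.resize(a,None,fx=6,fy=6,interpolation=cv2.INTER_CUBIC))
```

```text
(no output)
```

View pics/topc.png

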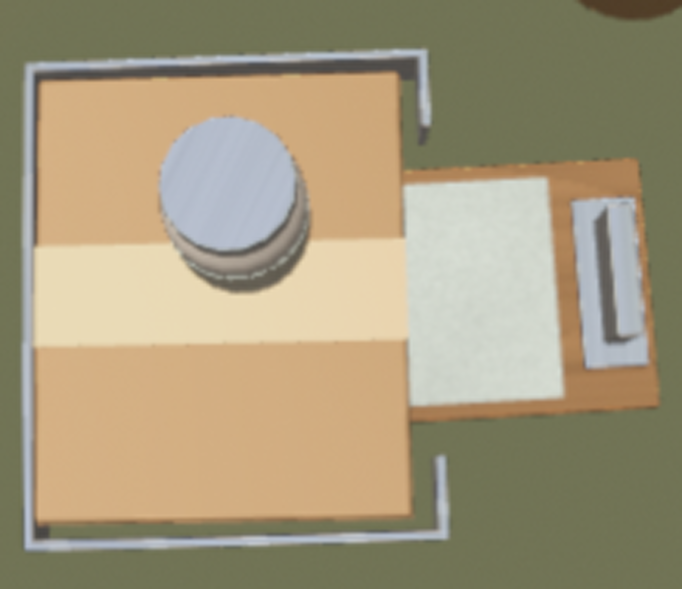

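View pics/scenec.png

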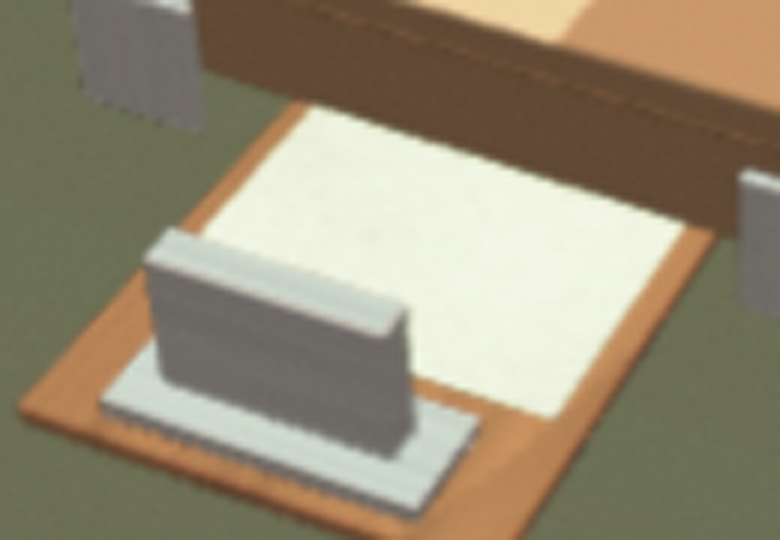

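```bash
cat > h.py <<'E'
import numpy as np,cv2
def proj(name,uv,z):
    s=np.load(name+"0.npz"); K=np.array([[s["fx"],0,s["cx"]],[0,s["fy"],s["cy"]],[0,0,1.]])
    p=cv2.undistortPoints(np.array(uv,float).reshape(-1,1,2),K,s["D"]).reshape(-1,2)
    R=cv2.Rodrigues(s["rvec"])[0]; c=-R.T@s["tvec"].ravel()
    d=np.c_[p,np.ones(len(p))]@R
    return c+d*((z-c[2])/d[:,2])[:,None]
E
python3 - <<'E'
from h import *
np.set_printoptions(precision=4,suppress=True)
def T(l): return (np.array(l)+.5)/3.1-.5+[180,140]
def S(l): return (np.array(l)+.5)/6-.5+[180,220]
def show(n,P):
    print(n,"mean",P[:,:2].mean(0));print(P[:,:2].tolist() and np.round(P[:,:2],4).tolist(),"edges",np.linalg.norm(np.roll(P,-1,0)-P,axis=1)*1e3)
    return P
show("plateT",proj("top",T([(607,204),(634,202),(643,333),(617,338)]),.05))
show("plateS",proj("scene",S([(145,262),(170,230),(408,302),(388,336)]),.05))
show("foot",proj("top",T([(573,200),(634,198),(648,364),(587,368)]),.012))
show("boardfront",proj("top",T([(638,158),(658,406)]),.006))
show("guard",proj("top",T([(27,65),(427,50),(447,539),(26,549)]),.04))
show("box",proj("top",T([(38,80),(399,72),(411,515),(35,521)]),.051))
show("jarlid",proj("top",T([(228,184)]),.151))
show("boardside",proj("top",T([(404,171),(638,158),(658,406),(412,421)]),.006))
from scipy.spatial.transform import Rotation as R
from workcell import readout
o=readout.get_obs();w=o["eef_rot"];print(o["position"],R.from_quat(w,scalar_first=True).as_matrix())
E
```

```text
plateT mean [0.5534 0.0311]
[[0.583, 0.0375], [0.5835, 0.0252], [0.5244, 0.0249], [0.5226, 0.0366]] edges [12.3313 59.1473 11.9103 60.4171]
plateS mean [0.5542 0.0318]
[[0.5257, 0.0249], [0.5246, 0.0359], [0.5826, 0.0386], [0.5841, 0.0279]] edges [11.0771 58.1002 10.8488 58.4989]
foot mean [0.553 0.031]
[[0.5927, 0.0466], [0.5928, 0.0173], [0.5137, 0.0156], [0.5128, 0.0444]] edges [29.3034 79.1049 28.8586 79.8551]
boardfront mean [0.5539 0.0117]
[[0.6135, 0.0128], [0.4943, 0.0107]] edges [119.2717 119.2717]
guard mean [0.5482 0.2079]
[[0.659, 0.3015], [0.66, 0.1148], [0.4372, 0.1146], [0.4368, 0.3009]] edges [186.7093 222.841  186.2913 222.2866]
box mean [0.5481 0.2119]
[[0.6484, 0.294], [0.6466, 0.1287], [0.4483, 0.1306], [0.4492, 0.2945]] edges [165.2498 198.3355 163.9497 199.1599]
jarlid mean [0.5756 0.2003]
[[0.5756, 0.2003]] edges [0.]
boardside mean [0.5523 0.069 ]
[[0.6103, 0.126], [0.6135, 0.0128], [0.4943, 0.0107], [0.4912, 0.1266]] edges [113.2555 119.2717 115.9042 119.1312]
[ 0.1413 -0.5826  0.3032] [[-0.0002  0.9719  0.2355]
 [ 0.0016  0.2355 -0.9719]
 [-1.      0.0002 -0.0016]]
```

Every measured size agrees within 2 mm of the given values. The plate centre is about (0.5535, 0.031), the clip yaw about 91.4°, and the guard centre (0.548, 0.208) with its x along world +y. The two views agree, so I'll move to above the clip.

send_rows:
  deltas:
    - {"rx": 0.1065}
    - {"rx": 0.1065}
    - {"dy": 18, "dz": -25}
    - {"dy": 18, "dz": -25}
    - {"dy": 18, "dz": -25}
    - {"dy": 18, "dz": -25}
    - {"dy": 18, "dz": -25}
    - {"dy": 18, "dz": -25}
  squeeze: 50

```text
invalid input
```

send_rows:
  deltas:
    - {"dy": 18, "dz": -25}
    - {"dy": 18, "dz": -25}
    - {"dy": 18, "dz": -25}
    - {"dy": 18, "dz": -25}
    - {"dy": 18, "dz": -25}
    - {"dy": 18, "dz": -25}
    - {"dy": 18, "dz": -25}
    - {"dy": 18, "dz": -25}

```text
invalid input
```

send_rows:
  deltas:
    - {"dy": 18, "dz": -25}
    - {"dy": 18, "dz": -25}
    - {"dy": 18, "dz": -25}
    - {"dy": 18, "dz": -25}
    - {"dy": 18, "dz": -25}
    - {"dy": 18, "dz": -25}
    - {"dy": 18, "dz": -25}
    - {}

```text
invalid input
```

```bash
cat > st.py <<'E'
from workcell import readout
import numpy as np
from scipy.spatial.transform import Rotation as R
np.set_printoptions(precision=4,suppress=True)
import sys
o=readout.get_obs();M=R.from_quat(o["eef_rot"],scalar_first=True).as_matrix()
print(o["time"],o["position"],o["force"],o["grip_width"]);print(M)
if len(sys.argv)>3: print("tool delta mm",M.T@(np.array(list(map(float,sys.argv[1:4])))-o["position"])*1e3)
E
python3 st.py 0.5537 0.0312 0.094
```

```text
0.1 [ 0.1413 -0.5826  0.3032] [ 0.0029 -0.1694  0.2728] 0.08541968319939336
[[-0.0002  0.9719  0.2355]
 [ 0.0016  0.2355 -0.9719]
 [-1.      0.0002 -0.0016]]
tool delta mm [ 210.0728  545.3605 -499.09  ]
```

All three calls were refused and nothing moved. Each row may need every field, so I'll try that.

send_rows:
  deltas:
    - {"dx": 0, "dy": 0, "dz": 0, "rx": 0.1065, "ry": 0, "rz": 0, "fingers": 85}
    - {"dx": 0, "dy": 0, "dz": 0, "rx": 0.1065, "ry": 0, "rz": 0, "fingers": 85}
  squeeze: 50

```text
time: 0.27
position: [0.1413, -0.5827, 0.3033]
eef_rot: [0.505, 0.495, 0.505, -0.495]
force: [0.3, 0.2, -0.1]
grip_width: 0.0848
```

send_rows:
  deltas:
    - {"dx": 0, "dy": 18, "dz": -25, "rx": 0, "ry": 0, "rz": 0, "fingers": 85}
    - {"dx": 0, "dy": 18, "dz": -25, "rx": 0, "ry": 0, "rz": 0, "fingers": 85}
    - {"dx": 0, "dy": 18, "dz": -25, "rx": 0, "ry": 0, "rz": 0, "fingers": 85}
    - {"dx": 0, "dy": 18, "dz": -25, "rx": 0, "ry": 0, "rz": 0, "fingers": 85}
    - {"dx": 0, "dy": 18, "dz": -25, "rx": 0, "ry": 0, "rz": 0, "fingers": 85}
    - {"dx": 0, "dy": 18, "dz": -25, "rx": 0, "ry": 0, "rz": 0, "fingers": 85}
    - {"dx": 0, "dy": 18, "dz": -25, "rx": 0, "ry": 0, "rz": 0, "fingers": 85}
    - {"dx": 0, "dy": 18, "dz": -25, "rx": 0, "ry": 0, "rz": 0, "fingers": 85}

```text
time: 0.93
position: [0.2807, -0.378, 0.3036]
eef_rot: [0.506, 0.494, 0.506, -0.494]
force: [-0.3, -0.2, -0.1]
grip_width: 0.0852
```

send_rows:
  deltas:
    - {"dx": 0, "dy": 18, "dz": -25, "rx": 0, "ry": 0, "rz": 0, "fingers": 85}
    - {"dx": 0, "dy": 18, "dz": -25, "rx": 0, "ry": 0, "rz": 0, "fingers": 85}
    - {"dx": 0, "dy": 18, "dz": -25, "rx": 0, "ry": 0, "rz": 0, "fingers": 85}
    - {"dx": 0, "dy": 18, "dz": -25, "rx": 0, "ry": 0, "rz": 0, "fingers": 85}
    - {"dx": 0, "dy": 18, "dz": -25, "rx": 0, "ry": 0, "rz": 0, "fingers": 85}
    - {"dx": 0, "dy": 18, "dz": -25, "rx": 0, "ry": 0, "rz": 0, "fingers": 85}
    - {"dx": 0, "dy": 18, "dz": -25, "rx": 0, "ry": 0, "rz": 0, "fingers": 85}
    - {"dx": 0, "dy": 0, "dz": 0, "rx": 0, "ry": 0, "rz": 0, "fingers": 85}

```text
time: 1.6
position: [0.4037, -0.1976, 0.3037]
eef_rot: [0.507, 0.494, 0.507, -0.492]
force: [-0.7, 0.5, -0.8]
grip_width: 0.0847
```

```bash
python3 st.py 0.5537 0.0312 0.094
```

```text
1.6 [ 0.4037 -0.1976  0.3037] [-0.6937  0.5325 -0.8285] 0.08473866798133334
[[ 0.0008  0.9996  0.0282]
 [ 0.0026  0.0282 -0.9996]
 [-1.      0.0009 -0.0026]]
tool delta mm [ 210.3988  156.2531 -223.9306]
```

send_rows:
  deltas:
    - {"dx": 0, "dy": 18, "dz": -26, "rx": 0, "ry": 0, "rz": 0, "fingers": 85}
    - {"dx": 0, "dy": 18, "dz": -26, "rx": 0, "ry": 0, "rz": 0, "fingers": 85}
    - {"dx": 0, "dy": 18, "dz": -26, "rx": 0, "ry": 0, "rz": 0, "fingers": 85}
    - {"dx": 0, "dy": 18, "dz": -26, "rx": 0, "ry": 0, "rz": 0, "fingers": 85}
    - {"dx": 0, "dy": 18, "dz": -26, "rx": 0, "ry": 0, "rz": 0, "fingers": 85}
    - {"dx": 10, "dy": 18, "dz": -26, "rx": 0, "ry": 0, "rz": 0, "fingers": 85}
    - {"dx": 20, "dy": 18, "dz": -26, "rx": 0, "ry": 0, "rz": 0, "fingers": 85}
    - {"dx": 20, "dy": 18, "dz": -26, "rx": 0, "ry": 0, "rz": 0, "fingers": 85}

```text
time: 2.27
position: [0.5419, 0.0109, 0.2538]
eef_rot: [0.507, 0.494, 0.506, -0.493]
force: [0.3, -0.6, -0.2]
grip_width: 0.0847
```

send_rows:
  deltas:
    - {"dx": 20, "dy": 6, "dz": -8, "rx": 0, "ry": 0, "rz": 0, "fingers": 85}
    - {"dx": 20, "dy": 6, "dz": -8, "rx": 0, "ry": 0, "rz": 0, "fingers": 85}
    - {"dx": 15, "dy": 0, "dz": 0, "rx": 0, "ry": 0, "rz": 0, "fingers": 85}
    - {"dx": 0, "dy": 0, "dz": 0, "rx": 0, "ry": 0, "rz": 0, "fingers": 85}

```text
time: 2.6
position: [0.5504, 0.0266, 0.1955]
eef_rot: [0.505, 0.492, 0.508, -0.495]
force: [-0.2, -0.5, -0.9]
grip_width: 0.0847
```

```bash
python3 st.py 0.5537 0.0312 0.094
```

```text
2.6 [0.5504 0.0266 0.1955] [-0.1537 -0.4647 -0.9152] 0.08471423314196294
[[-0.0066  0.9996  0.0259]
 [ 0.0004  0.0259 -0.9997]
 [-1.     -0.0065 -0.0006]]
tool delta mm [101.5084   4.1205  -4.4559]
```

send_rows:
  deltas:
    - {"dx": 15, "dy": 1, "dz": -1, "rx": 0, "ry": 0, "rz": 0, "fingers": 85}
    - {"dx": 15, "dy": 1, "dz": -1, "rx": 0, "ry": 0, "rz": 0, "fingers": 85}
    - {"dx": 15, "dy": 1, "dz": -1, "rx": 0, "ry": 0, "rz": 0, "fingers": 85}
    - {"dx": 10, "dy": 1, "dz": -1, "rx": 0, "ry": 0, "rz": 0, "fingers": 85}
    - {"dx": 0, "dy": 0, "dz": 0, "rx": 0, "ry": 0, "rz": 0, "fingers": 85}
    - {"dx": 0, "dy": 0, "dz": 0, "rx": 0, "ry": 0, "rz": 0, "fingers": 85}

```text
time: 3.1
position: [0.5562, 0.03, 0.1441]
eef_rot: [0.506, 0.494, 0.506, -0.494]
force: [0.6, -0.5, 0.0]
grip_width: 0.0849
```

```bash
python3 st.py 0.5537 0.0312 0.094
python3 - <<'E'
from workcell import viewer
import cv2
for n in("scene","top"):
    cv2.imwrite(f"pics/{n}1.png",viewer.snapshot(n)["frame"][:,:,::-1])
E
```

```text
3.1 [0.5562 0.03   0.1441] [ 0.5778 -0.475   0.017 ] 0.08491520906633106
[[-0.0007  0.9997  0.0245]
 [ 0.0001  0.0245 -0.9997]
 [-1.     -0.0007 -0.0001]]
tool delta mm [50.1028 -2.3917 -1.2421]
```

View pics/scene1.png

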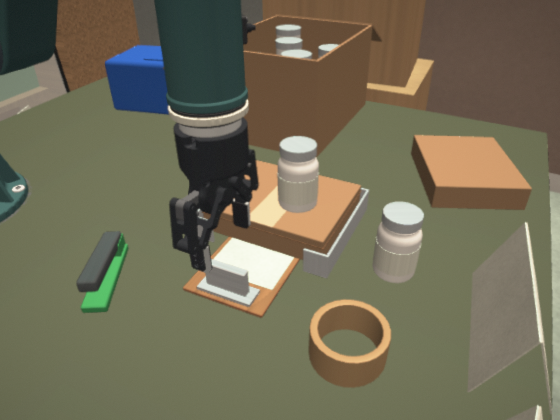

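The open fingers straddle the plate at about (227,270), clear of the box and jar. I'll descend slowly.

send_rows:
  deltas:
    - {"dx": 10, "dy": -1, "dz": -0.5, "rx": 0, "ry": 0, "rz": 0, "fingers": 85}
    - {"dx": 10, "dy": -1, "dz": -0.5, "rx": 0, "ry": 0, "rz": 0, "fingers": 85}
    - {"dx": 10, "dy": 0, "dz": 0, "rx": 0, "ry": 0, "rz": 0, "fingers": 85}
    - {"dx": 10, "dy": 0, "dz": 0, "rx": 0, "ry": 0, "rz": 0, "fingers": 85}
    - {"dx": 6, "dy": 0, "dz": 0, "rx": 0, "ry": 0, "rz": 0, "fingers": 85}
    - {"dx": 3, "dy": 0, "dz": 0, "rx": 0, "ry": 0, "rz": 0, "fingers": 85}
    - {"dx": 0, "dy": 0, "dz": 0, "rx": 0, "ry": 0, "rz": 0, "fingers": 85}
    - {"dx": 0, "dy": 0, "dz": 0, "rx": 0, "ry": 0, "rz": 0, "fingers": 85}

```text
time: 3.87
position: [0.5542, 0.0314, 0.0947]
eef_rot: [0.506, 0.494, 0.506, -0.494]
force: [-0.1, -0.0, -0.6]
grip_width: 0.0853
```

```bash
python3 st.py 0.5537 0.0312 0.094
python3 - <<'E'
from workcell import viewer
import cv2
a=[viewer.snapshot(n)["frame"][:,:,::-1] for n in("scene","top")]
cv2.imwrite("pics/c2.png",cv2.hconcat([cv2.resize(a[0][150:330,130:330],(400,360)),cv2.resize(a[1][140:320,240:440],(400,360))]))
E
```

```text
3.8667 [0.5542 0.0314 0.0947] [-0.1487 -0.0339 -0.5598] 0.08531024812175031
[[-0.0004  0.9997  0.0248]
 [ 0.0001  0.0248 -0.9997]
 [-1.     -0.0004 -0.0001]]
tool delta mm [ 0.6595 -0.5327  0.1474]
```

View pics/c2.png

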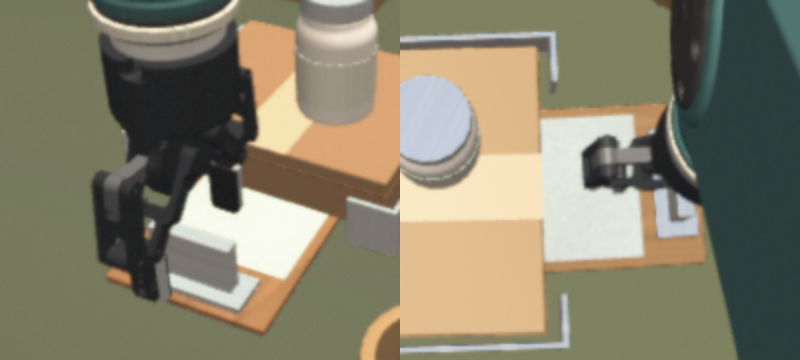

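Run:
```python
import numpy as np,cv2
s=np.load("scene0.npz");K=np.array([[s["fx"],0,s["cx"]],[0,s["fy"],s["cy"]],[0,0,1.]])
P=np.array([[x,0.031+y,z] for z in(.022,.035) for y in(-.043,-.057,.043,.057) for x in (.543,.565)]+[[.5537,.031,.05]])
p=cv2.projectPoints(P,s["rvec"],s["tvec"],K,s["D"])[0].reshape(-1,2)
for a,b in zip(P,p): print(a,((b-[130,150])*2).round())
```

```text
[ 0.543 -0.012  0.022] [142. 304.]
[ 0.565 -0.012  0.022] [171. 316.]
[ 0.543 -0.026  0.022] [129. 319.]
[ 0.565 -0.026  0.022] [159. 331.]
[0.543 0.074 0.022] [214. 222.]
[0.565 0.074 0.022] [241. 231.]
[0.543 0.088 0.022] [224. 210.]
[0.565 0.088 0.022] [251. 219.]
[ 0.543 -0.012  0.035] [139. 289.]
[ 0.565 -0.012  0.035] [169. 301.]
[ 0.543 -0.026  0.035] [126. 304.]
[ 0.565 -0.026  0.035] [156. 316.]
[0.543 0.074 0.035] [212. 207.]
[0.565 0.074 0.035] [240. 216.]
[0.543 0.088 0.035] [223. 195.]
[0.565 0.088 0.035] [250. 204.]
[0.5537 0.031  0.05  ] [190. 234.]
```

The fingers appear where they should, with the front pad at about (150,290) in the crop against a predicted (139–169, 289–301). Closing now.

send_rows:
  deltas:
    - {"dx": 0, "dy": 0, "dz": 0, "rx": 0, "ry": 0, "rz": 0, "fingers": 30}
    - {"dx": 0, "dy": 0, "dz": 0, "rx": 0, "ry": 0, "rz": 0, "fingers": 30}
    - {"dx": 0, "dy": 0, "dz": 0, "rx": 0, "ry": 0, "rz": 0, "fingers": 30}
    - {"dx": 0, "dy": 0, "dz": 0, "rx": 0, "ry": 0, "rz": 0, "fingers": 15}
    - {"dx": 0, "dy": 0, "dz": 0, "rx": 0, "ry": 0, "rz": 0, "fingers": 5}
    - {"dx": 0, "dy": 0, "dz": 0, "rx": 0, "ry": 0, "rz": 0, "fingers": 0}
    - {"dx": 0, "dy": 0, "dz": 0, "rx": 0, "ry": 0, "rz": 0, "fingers": 0}
    - {"dx": 0, "dy": 0, "dz": 0, "rx": 0, "ry": 0, "rz": 0, "fingers": 0}
  squeeze: 40

```text
time: 4.63
position: [0.5543, 0.0314, 0.0951]
eef_rot: [0.506, 0.494, 0.506, -0.494]
force: [-0.5, 1.0, 3.0]
grip_width: 0.0113
```

send_rows:
  deltas:
    - {"dx": 0, "dy": 0, "dz": 0, "rx": 0, "ry": 0, "rz": 0, "fingers": 0}
    - {"dx": 0, "dy": 0, "dz": 0, "rx": 0, "ry": 0, "rz": 0, "fingers": 0}
    - {"dx": 0, "dy": 0, "dz": 0, "rx": 0, "ry": 0, "rz": 0, "fingers": 0}
    - {"dx": 0, "dy": 0, "dz": 0, "rx": 0, "ry": 0, "rz": 0, "fingers": 0}

```text
time: 4.97
position: [0.5543, 0.0314, 0.0951]
eef_rot: [0.506, 0.494, 0.506, -0.494]
force: [-0.7, 1.1, 5.0]
grip_width: 0.0111
```

send_rows:
  deltas:
    - {"dx": 0, "dy": 0, "dz": 0.5, "rx": 0, "ry": 0, "rz": 0, "fingers": 0}
    - {"dx": 0, "dy": 0, "dz": 1, "rx": 0, "ry": 0, "rz": 0, "fingers": 0}
    - {"dx": 0, "dy": 0, "dz": 1.5, "rx": 0, "ry": 0, "rz": 0, "fingers": 0}
    - {"dx": 0, "dy": 0, "dz": 1.5, "rx": 0, "ry": 0, "rz": 0, "fingers": 0}
    - {"dx": 0, "dy": 0, "dz": 1.5, "rx": 0, "ry": 0, "rz": 0, "fingers": 0}
    - {"dx": 0, "dy": 0, "dz": 1.5, "rx": 0, "ry": 0, "rz": 0, "fingers": 0}
    - {"dx": 0, "dy": 0, "dz": 1.5, "rx": 0, "ry": 0, "rz": 0, "fingers": 0}
    - {"dx": 0, "dy": 0, "dz": 1.5, "rx": 0, "ry": 0, "rz": 0, "fingers": 0}

```text
time: 5.63
position: [0.5547, 0.0217, 0.0951]
eef_rot: [0.506, 0.494, 0.506, -0.493]
force: [0.4, 5.9, 5.6]
grip_width: 0.0111
```

send_rows:
  deltas:
    - {"dx": 0, "dy": 0, "dz": 1.5, "rx": 0, "ry": 0, "rz": 0, "fingers": 0}
    - {"dx": 0, "dy": 0, "dz": 1.5, "rx": 0, "ry": 0, "rz": 0, "fingers": 0}
    - {"dx": 0, "dy": 0, "dz": 1.5, "rx": 0, "ry": 0, "rz": 0, "fingers": 0}
    - {"dx": 0, "dy": 0, "dz": 1.5, "rx": 0, "ry": 0, "rz": 0, "fingers": 0}
    - {"dx": 0, "dy": 0, "dz": 1.5, "rx": 0, "ry": 0, "rz": 0, "fingers": 0}
    - {"dx": 0, "dy": 0, "dz": 1.5, "rx": 0, "ry": 0, "rz": 0, "fingers": 0}
    - {"dx": 0, "dy": 0, "dz": 1.5, "rx": 0, "ry": 0, "rz": 0, "fingers": 0}
    - {"dx": 0, "dy": 0, "dz": 1.5, "rx": 0, "ry": 0, "rz": 0, "fingers": 0}

```text
time: 6.3
position: [0.5548, 0.0101, 0.0951]
eef_rot: [0.506, 0.495, 0.506, -0.493]
force: [-0.9, 8.6, 5.7]
grip_width: 0.0115
```

```bash
python3 st.py
cat > two.py <<'E'
from workcell import viewer
import cv2,sys
a=[viewer.snapshot(n)["frame"][:,:,::-1] for n in("scene","top")]
cv2.imwrite(sys.argv[1],cv2.hconcat([cv2.resize(x,(400,300)) for x in a]))
E
python3 two.py pics/c3.png
```

```text
6.3 [0.5548 0.0101 0.0951] [-0.8893  8.614   5.7091] 0.011474029418974354
[[ 0.0003  0.9997  0.024 ]
 [ 0.0021  0.024  -0.9997]
 [-1.      0.0003 -0.0021]]
```

View pics/c3.png

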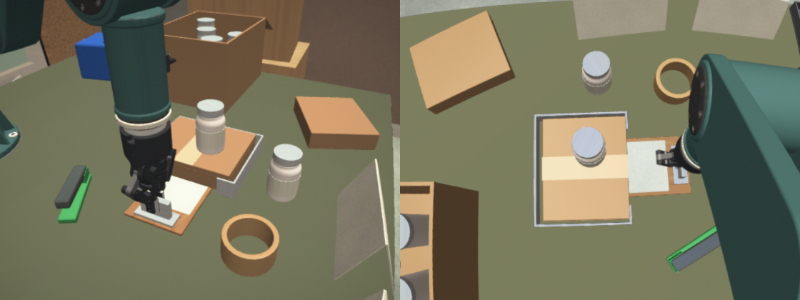

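Pull force is steady at about 9 N. The box has come up against the lips and the jar is upright. Carrying on.

send_rows:
  deltas:
    - {"dx": 0, "dy": 0, "dz": 2.5, "rx": 0, "ry": 0, "rz": 0, "fingers": 0}
    - {"dx": 0, "dy": 0, "dz": 2.5, "rx": 0, "ry": 0, "rz": 0, "fingers": 0}
    - {"dx": 0, "dy": 0, "dz": 2.5, "rx": 0, "ry": 0, "rz": 0, "fingers": 0}
    - {"dx": 0, "dy": 0, "dz": 2.5, "rx": 0, "ry": 0, "rz": 0, "fingers": 0}
    - {"dx": 0, "dy": 0, "dz": 2.5, "rx": 0, "ry": 0, "rz": 0, "fingers": 0}
    - {"dx": 0, "dy": 0, "dz": 2.5, "rx": 0, "ry": 0, "rz": 0, "fingers": 0}
    - {"dx": 0, "dy": 0, "dz": 2.5, "rx": 0, "ry": 0, "rz": 0, "fingers": 0}
    - {"dx": 0, "dy": 0, "dz": 2.5, "rx": 0, "ry": 0, "rz": 0, "fingers": 0}

```text
time: 7.07
position: [0.5553, -0.0098, 0.0951]
eef_rot: [0.505, 0.495, 0.506, -0.493]
force: [-0.4, 9.4, 5.8]
grip_width: 0.0112
```

send_rows:
  deltas:
    - {"dx": 0, "dy": 0, "dz": 2.5, "rx": 0, "ry": 0, "rz": 0, "fingers": 0}
    - {"dx": 0, "dy": 0, "dz": 2.5, "rx": 0, "ry": 0, "rz": 0, "fingers": 0}
    - {"dx": 0, "dy": 0, "dz": 2.5, "rx": 0, "ry": 0, "rz": 0, "fingers": 0}
    - {"dx": 0, "dy": 0, "dz": 2.5, "rx": 0, "ry": 0, "rz": 0, "fingers": 0}
    - {"dx": 0, "dy": 0, "dz": 2.5, "rx": 0, "ry": 0, "rz": 0, "fingers": 0}
    - {"dx": 0, "dy": 0, "dz": 2.5, "rx": 0, "ry": 0, "rz": 0, "fingers": 0}
    - {"dx": 0, "dy": 0, "dz": 2.5, "rx": 0, "ry": 0, "rz": 0, "fingers": 0}
    - {"dx": 0, "dy": 0, "dz": 2.5, "rx": 0, "ry": 0, "rz": 0, "fingers": 0}

```text
time: 7.73
position: [0.5557, -0.0296, 0.0951]
eef_rot: [0.505, 0.495, 0.507, -0.493]
force: [0.2, 10.1, 6.3]
grip_width: 0.0116
```

```bash
python3 st.py; python3 two.py pics/c4.png
```

```text
7.7333 [ 0.5557 -0.0296  0.0951] [ 0.1507 10.0764  6.281 ] 0.01156221828029651
[[ 0.      0.9997  0.0238]
 [ 0.0027  0.0238 -0.9997]
 [-1.      0.0001 -0.0027]]
```

View pics/c4.png

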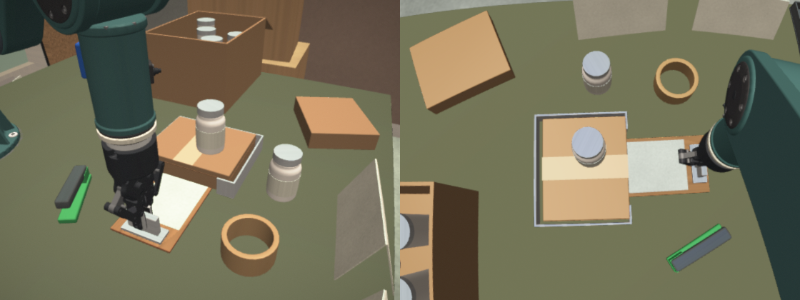

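The board is sliding, and the box is held by the lips with the jar steady.

send_rows:
  deltas:
    - {"dx": 0, "dy": 0, "dz": 2.5, "rx": 0, "ry": 0, "rz": 0, "fingers": 0}
    - {"dx": 0, "dy": 0, "dz": 2.5, "rx": 0, "ry": 0, "rz": 0, "fingers": 0}
    - {"dx": 0, "dy": 0, "dz": 2.5, "rx": 0, "ry": 0, "rz": 0, "fingers": 0}
    - {"dx": 0, "dy": 0, "dz": 2.5, "rx": 0, "ry": 0, "rz": 0, "fingers": 0}
    - {"dx": 0, "dy": 0, "dz": 2.5, "rx": 0, "ry": 0, "rz": 0, "fingers": 0}
    - {"dx": 0, "dy": 0, "dz": 2.5, "rx": 0, "ry": 0, "rz": 0, "fingers": 0}
    - {"dx": 0, "dy": 0, "dz": 2.5, "rx": 0, "ry": 0, "rz": 0, "fingers": 0}
    - {"dx": 0, "dy": 0, "dz": 2.5, "rx": 0, "ry": 0, "rz": 0, "fingers": 0}

```text
time: 8.5
position: [0.5561, -0.0495, 0.0951]
eef_rot: [0.505, 0.495, 0.507, -0.493]
force: [-0.6, 10.6, 6.0]
grip_width: 0.0113
```

send_rows:
  deltas:
    - {"dx": 0, "dy": 0, "dz": 2.5, "rx": 0, "ry": 0, "rz": 0, "fingers": 0}
    - {"dx": 0, "dy": 0, "dz": 2.5, "rx": 0, "ry": 0, "rz": 0, "fingers": 0}
    - {"dx": 0, "dy": 0, "dz": 2.5, "rx": 0, "ry": 0, "rz": 0, "fingers": 0}
    - {"dx": 0, "dy": 0, "dz": 2.5, "rx": 0, "ry": 0, "rz": 0, "fingers": 0}
    - {"dx": 0, "dy": 0, "dz": 2.5, "rx": 0, "ry": 0, "rz": 0, "fingers": 0}
    - {"dx": 0, "dy": 0, "dz": 2.5, "rx": 0, "ry": 0, "rz": 0, "fingers": 0}
    - {"dx": 0, "dy": 0, "dz": 2.5, "rx": 0, "ry": 0, "rz": 0, "fingers": 0}
    - {"dx": 0, "dy": 0, "dz": 2.5, "rx": 0, "ry": 0, "rz": 0, "fingers": 0}

```text
time: 9.17
position: [0.5568, -0.0703, 0.0951]
eef_rot: [0.506, 0.494, 0.506, -0.493]
force: [-0.1, 5.7, 6.8]
grip_width: 0.0115
```

send_rows:
  deltas:
    - {"dx": 0, "dy": 0, "dz": 2.5, "rx": 0, "ry": 0, "rz": 0, "fingers": 0}
    - {"dx": 0, "dy": 0, "dz": 2.5, "rx": 0, "ry": 0, "rz": 0, "fingers": 0}
    - {"dx": 0, "dy": 0, "dz": 2.5, "rx": 0, "ry": 0, "rz": 0, "fingers": 0}
    - {"dx": 0, "dy": 0, "dz": 2.5, "rx": 0, "ry": 0, "rz": 0, "fingers": 0}
    - {"dx": 0, "dy": 0, "dz": 2.5, "rx": 0, "ry": 0, "rz": 0, "fingers": 0}
    - {"dx": 0, "dy": 0, "dz": 2.5, "rx": 0, "ry": 0, "rz": 0, "fingers": 0}
    - {"dx": 0, "dy": 0, "dz": 2.5, "rx": 0, "ry": 0, "rz": 0, "fingers": 0}
    - {"dx": 0, "dy": 0, "dz": 2.5, "rx": 0, "ry": 0, "rz": 0, "fingers": 0}

```text
time: 9.83
position: [0.5573, -0.0903, 0.0951]
eef_rot: [0.506, 0.494, 0.506, -0.493]
force: [0.7, 5.8, 6.3]
grip_width: 0.0112
```

send_rows:
  deltas:
    - {"dx": 0, "dy": 0, "dz": 2.5, "rx": 0, "ry": 0, "rz": 0, "fingers": 0}
    - {"dx": 0, "dy": 0, "dz": 2.5, "rx": 0, "ry": 0, "rz": 0, "fingers": 0}
    - {"dx": 0, "dy": 0, "dz": 2.5, "rx": 0, "ry": 0, "rz": 0, "fingers": 0}
    - {"dx": 0, "dy": 0, "dz": 2.5, "rx": 0, "ry": 0, "rz": 0, "fingers": 0}
    - {"dx": 0, "dy": 0, "dz": 2.5, "rx": 0, "ry": 0, "rz": 0, "fingers": 0}
    - {"dx": 0, "dy": 0, "dz": 2.5, "rx": 0, "ry": 0, "rz": 0, "fingers": 0}
    - {"dx": 0, "dy": 0, "dz": 2.5, "rx": 0, "ry": 0, "rz": 0, "fingers": 0}
    - {"dx": 0, "dy": 0, "dz": 2.5, "rx": 0, "ry": 0, "rz": 0, "fingers": 0}

```text
time: 10.5
position: [0.5577, -0.1103, 0.0951]
eef_rot: [0.506, 0.494, 0.506, -0.494]
force: [-0.5, 6.5, 6.1]
grip_width: 0.0112
```

```bash
python3 st.py; python3 two.py pics/c5.png
```

```text
10.5 [ 0.5577 -0.1103  0.0951] [-0.4925  6.4583  6.089 ] 0.011169535540621556
[[-0.      0.9997  0.0244]
 [ 0.0015  0.0244 -0.9997]
 [-1.      0.     -0.0015]]
```

View pics/c5.png

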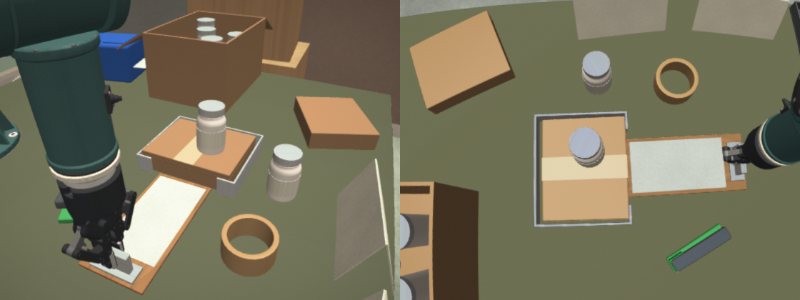

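The board is nearly out and the box leans slightly back on the tail. I'll slow down for the drop.

send_rows:
  deltas:
    - {"dx": 0, "dy": 0, "dz": 1, "rx": 0, "ry": 0, "rz": 0, "fingers": 0}
    - {"dx": 0, "dy": 0, "dz": 1, "rx": 0, "ry": 0, "rz": 0, "fingers": 0}
    - {"dx": 0, "dy": 0, "dz": 1, "rx": 0, "ry": 0, "rz": 0, "fingers": 0}
    - {"dx": 0, "dy": 0, "dz": 1, "rx": 0, "ry": 0, "rz": 0, "fingers": 0}
    - {"dx": 0, "dy": 0, "dz": 1, "rx": 0, "ry": 0, "rz": 0, "fingers": 0}
    - {"dx": 0, "dy": 0, "dz": 1, "rx": 0, "ry": 0, "rz": 0, "fingers": 0}
    - {"dx": 0, "dy": 0, "dz": 1, "rx": 0, "ry": 0, "rz": 0, "fingers": 0}
    - {"dx": 0, "dy": 0, "dz": 1, "rx": 0, "ry": 0, "rz": 0, "fingers": 0}

```text
time: 11.27
position: [0.558, -0.1185, 0.0951]
eef_rot: [0.506, 0.494, 0.506, -0.494]
force: [-0.7, 5.0, 5.5]
grip_width: 0.0111
```

send_rows:
  deltas:
    - {"dx": 0, "dy": 0, "dz": 1, "rx": 0, "ry": 0, "rz": 0, "fingers": 0}
    - {"dx": 0, "dy": 0, "dz": 1, "rx": 0, "ry": 0, "rz": 0, "fingers": 0}
    - {"dx": 0, "dy": 0, "dz": 1, "rx": 0, "ry": 0, "rz": 0, "fingers": 0}
    - {"dx": 0, "dy": 0, "dz": 1, "rx": 0, "ry": 0, "rz": 0, "fingers": 0}
    - {"dx": 0, "dy": 0, "dz": 2, "rx": 0, "ry": 0, "rz": 0, "fingers": 0}
    - {"dx": 0, "dy": 0, "dz": 2, "rx": 0, "ry": 0, "rz": 0, "fingers": 0}
    - {"dx": 0, "dy": 0, "dz": 2, "rx": 0, "ry": 0, "rz": 0, "fingers": 0}
    - {"dx": 0, "dy": 0, "dz": 2, "rx": 0, "ry": 0, "rz": 0, "fingers": 0}

```text
time: 11.93
position: [0.5583, -0.1305, 0.0951]
eef_rot: [0.506, 0.494, 0.506, -0.494]
force: [0.2, 4.8, 7.0]
grip_width: 0.0114
```

send_rows:
  deltas:
    - {"dx": 0, "dy": 0, "dz": 2, "rx": 0, "ry": 0, "rz": 0, "fingers": 0}
    - {"dx": 0, "dy": 0, "dz": 2, "rx": 0, "ry": 0, "rz": 0, "fingers": 0}
    - {"dx": 0, "dy": 0, "dz": 2, "rx": 0, "ry": 0, "rz": 0, "fingers": 0}
    - {"dx": 0, "dy": 0, "dz": 2, "rx": 0, "ry": 0, "rz": 0, "fingers": 0}
    - {"dx": 0, "dy": 0, "dz": 2, "rx": 0, "ry": 0, "rz": 0, "fingers": 0}
    - {"dx": 0, "dy": 0, "dz": 1, "rx": 0, "ry": 0, "rz": 0, "fingers": 0}
    - {"dx": 0, "dy": 0, "dz": 0, "rx": 0, "ry": 0, "rz": 0, "fingers": 0}
    - {"dx": 0, "dy": 0, "dz": 0, "rx": 0, "ry": 0, "rz": 0, "fingers": 0}

```text
time: 12.6
position: [0.5586, -0.1418, 0.0951]
eef_rot: [0.506, 0.494, 0.506, -0.494]
force: [0.2, 3.8, 5.6]
grip_width: 0.0116
```

```bash
python3 st.py; python3 two.py pics/c6.png
```

```text
12.6 [ 0.5586 -0.1418  0.0951] [0.2318 3.7551 5.6472] 0.011645939140313508
[[ 0.0001  0.9997  0.0243]
 [ 0.0007  0.0243 -0.9997]
 [-1.      0.0002 -0.0007]]
```

View pics/c6.png

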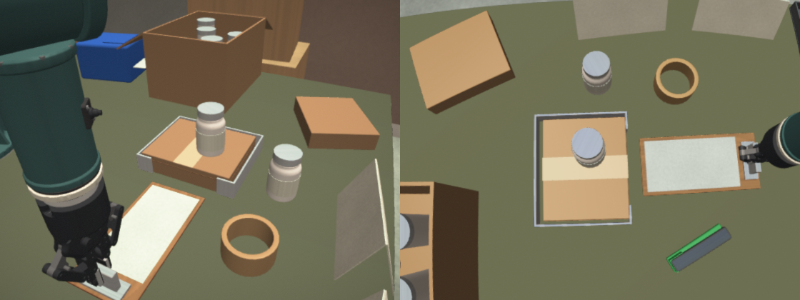

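The board lies clear with a gap at px (630–641), the box is down on the table, and the jar is upright. Releasing and lifting now.

send_rows:
  deltas:
    - {"dx": 0, "dy": 0, "dz": 0, "rx": 0, "ry": 0, "rz": 0, "fingers": 25}
    - {"dx": 0, "dy": 0, "dz": 0, "rx": 0, "ry": 0, "rz": 0, "fingers": 60}
    - {"dx": 0, "dy": 0, "dz": 0, "rx": 0, "ry": 0, "rz": 0, "fingers": 60}
    - {"dx": 0, "dy": 0, "dz": 0, "rx": 0, "ry": 0, "rz": 0, "fingers": 60}
    - {"dx": 0, "dy": 0, "dz": 0, "rx": 0, "ry": 0, "rz": 0, "fingers": 60}
    - {"dx": 0, "dy": 0, "dz": 0, "rx": 0, "ry": 0, "rz": 0, "fingers": 60}
    - {"dx": 0, "dy": 0, "dz": 0, "rx": 0, "ry": 0, "rz": 0, "fingers": 60}

```text
time: 13.28
position: [0.5585, -0.1421, 0.0948]
eef_rot: [0.506, 0.494, 0.506, -0.494]
force: [0.8, -0.3, -0.3]
grip_width: 0.0601
```

send_rows:
  deltas:
    - {"dx": -10, "dy": 0, "dz": 0, "rx": 0, "ry": 0, "rz": 0, "fingers": 60}
    - {"dx": -15, "dy": 0, "dz": 0, "rx": 0, "ry": 0, "rz": 0, "fingers": 60}
    - {"dx": -20, "dy": 0, "dz": 0, "rx": 0, "ry": 0, "rz": 0, "fingers": 60}
    - {"dx": -25, "dy": 0, "dz": 0, "rx": 0, "ry": 0, "rz": 0, "fingers": 60}
    - {"dx": -25, "dy": 0, "dz": 0, "rx": 0, "ry": 0, "rz": 0, "fingers": 60}
    - {"dx": -20, "dy": 0, "dz": 0, "rx": 0, "ry": 0, "rz": 0, "fingers": 60}
    - {"dx": 0, "dy": 0, "dz": 0, "rx": 0, "ry": 0, "rz": 0, "fingers": 60}
    - {"dx": 0, "dy": 0, "dz": 0, "rx": 0, "ry": 0, "rz": 0, "fingers": 60}

```text
time: 13.95
position: [0.5593, -0.1424, 0.2118]
eef_rot: [0.507, 0.494, 0.505, -0.493]
force: [-0.4, -0.1, -0.2]
grip_width: 0.0598
```

```bash
python3 st.py; python3 two.py pics/c7.png
python3 - <<'E'
from workcell import viewer
import cv2
a=viewer.snapshot("top")["frame"][:,:,::-1]
cv2.imwrite("pics/c7t.png",cv2.resize(a[140:330,180:440],None,fx=3,fy=3,interpolation=cv2.INTER_CUBIC))
E
```

```text
13.95 [ 0.5593 -0.1424  0.2118] [-0.356  -0.1058 -0.2   ] 0.059843699784424984
[[ 0.0033  0.9997  0.0249]
 [-0.0012  0.0249 -0.9997]
 [-1.      0.0033  0.0013]]
```

View pics/c7.png

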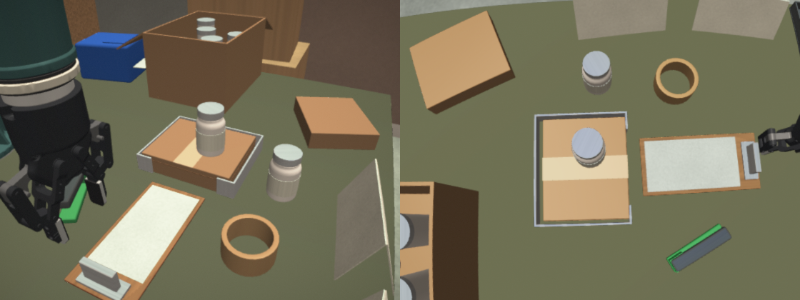

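View pics/c7t.png

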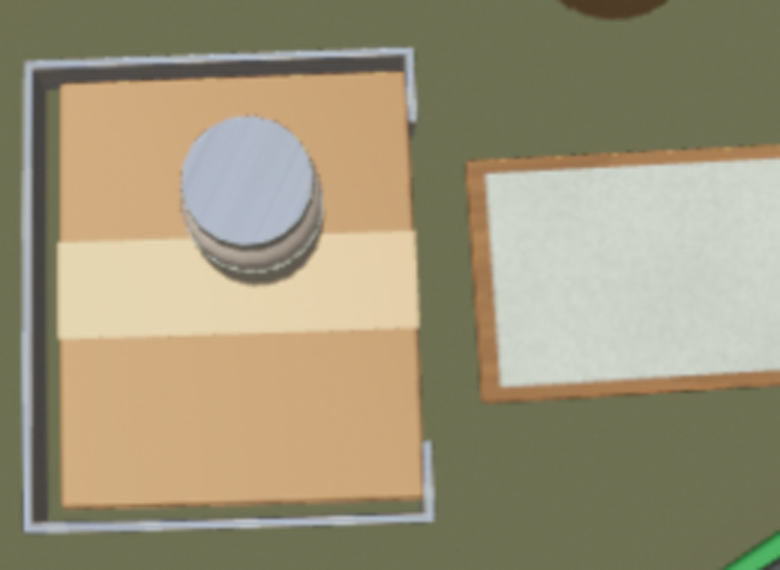

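Run:
```python
from h import *
def T(l): return (np.array(l)+.5)/3-.5+[180,140]
t=proj("top",T([(468,160),(483,402)]),.006); print(t, "origin rel", t[:,1].mean()-.125-.2079)
b=proj("top",T([(60,84),(404,72),(421,497),(62,508)]),.045); print(b,"box off",b[:,:2].mean(0)-[.5482,.2079])
from workcell import r; r.sign_off()
```

```text
[[0.61199685 0.08770985 0.006     ]
 [0.4925235  0.08579984 0.006     ]] origin rel -0.24614515671319975
[[0.64640701 0.28388237 0.045     ]
 [0.64694326 0.12001012 0.045     ]
 [0.44850404 0.11975563 0.045     ]
 [0.44723361 0.28273372 0.045     ]] box off [-0.00092802 -0.00630454]
the job is handed in; nothing more can be done
```

I took the clipboard by its clip plate, slid it flat and straight out through the gap, let go, lifted the gripper clear and handed the job in at about 14 s.

Last checks before handing in, measured from the pictures:
- **Clipboard:** its origin is about 246 mm in front of the guard's centre (221 mm needed). It is about 1° off the guard's axis and lying on the table.
- **Box:** it is about 6 mm off the guard's centre and looks flat on the table behind the lips. Its top, taken at 45 mm height, measures the right size.
- **Jar:** it is standing upright on the box.
- **Forces:** the pull peaked at about 11 N. After release the wrist read under 1 N, so the robot is touching nothing.

Two things did not go as expected:
- **Refused calls:** my first three move calls were refused because I left fields out of the rows. Nothing moved, and I resent them complete.
- **Downward force:** while gripped, the tool read a steady 5–7 N upward, so it was pressing lightly on the clip. It vanished on release.

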